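# Lock the filter-stand foot onto its keyhole board

### The arm

A 6-joint arm with a two-finger parallel gripper is mounted at the origin on the work surface. World frame = base frame: x ahead of the robot, y to its left, z up, the work surface at z = 0. Lengths are in m, angles in rad, forces in N, time in s.
With the tool pointing down it reaches from about 0.35 to 0.775 m from the base axis. Payload 5.5 kg.
Tool frame: the origin (TCP) lies midway between the tips of the shut fingers; the grasp point (between the pads) lies behind it (env.grip_point_offset is the z of the grasp point in the tool frame, in m); z points along the fingers, y is the direction in which the jaws open and shut (so a half turn about z gives the same grasp; the last joint's range is limited). The gripper opens to 85 mm and grips with 20 to 120 N. Pads are 22 mm wide; open, the fingers measure 114 mm over their backs; the gripper's body (76 mm by 85 mm) begins 54 mm behind the grasp point. The pads swing forward as they close: fully open they stand 13 mm farther back than shut.
Start: joints at [1.094, 0.313, 0.046, 1.304, 0, 1.431], TCP at [0.19, 0.543, 0.231] pointing down, gripper open.
Joint ranges: [-2.76, 2.76], [-0.86, 1.69], [-1.03, 1.26], [-2.2, 2.34], [-1.47, 1.5], [-3.14, 3.14]. Speed limits (rad/s): [2.57, 2.57, 3.14, 3.14, 3.14, 3.14].

### API

Orientations are given as a unit quaternion [w, x, y, z].
In Python, from workcell import env, viewer gives the robot as it stands. The module is installed in compiled form; this text tells all that it offers.
- The arm moves only by the shell command python3 -m inch 'ROWS' [OPENING] [FORCE]. ROWS is JSON, a list of rows, each a list of 2 entries, a list of its own where there are three numbers: the shift along the tool's x, y, z in m, then the turn about the tool's z in degrees. In form: [[[tx, ty, tz], spin], ...]. A call has 1 to 5 rows; each row is the pose to reach, as a shift and turn from the pose measured when the call began, along the tool's axes at that moment; what a row does not reach only later rows make up. A row lasts 1/12 s, in which the tool goes at most 41.7 mm and 7.16 degrees, less where a joint would pass 70% of its speed; a pose out of reach is approached as far as the arm can. A call with a gripper value outside its range is refused whole. OPENING is the closure, from 0 (fully open) to 1 (shut), set as the call begins (- or left out, the last holds). The fingers move at their own pace and stop on an object; FORCE is the grip in N (left out, the last holds). Time passes only in rows, so rows that repeat a pose let the fingers close. It gives the time, the measured TCP pose, the force and the opening at its end, in the units of the state.
- env.get_state(): the state, without advancing time (a new reading comes with each control period).
- viewer.read_camera(name): name is "scene" or "top" or "wrist"; returns a dict with "image" (420x560x3 uint8, red, green, blue), "depth" (420x560 float32, m along the optical axis (not along the pixel's ray), 0 where there is no reading), "vertical_fov" (degrees; the focal length in pixels is half the picture's height over the tangent of half this angle, whatever the lens; pixels are square), "cx", "cy" (the principal point, pixels), "R" (3x3) and "t" (3): a world point X has camera coordinates R X + t; the wrist camera has in their place "T_tool_cam" (4x4, takes a point from camera to tool coordinates, whose origin is the TCP and whose axes are the flange's). Camera axes: x right, y down, z forward; pixel columns grow to the right and rows downward; lengths in m; the calibration is good to about 2 mm. A picture is of the moment at which its call begins: read the wrist's pose just before it.
- env.hand_in(): hands the job in, once; it reports no verdict.
The state is a dict: "clock": time; "joint_pos": joint angles; "qvel": joint speeds; "tau": joint torques, N m; "tcp_pos": TCP position; "orientation": TCP orientation; "wrist_force": force on the tool from outside, world axes, zero at the start; "ft_torque": the same for the moment, N m; "finger_gap": finger opening in m.
Only numpy, scipy, OpenCV 4.12 (cv2) and the standard library are available. Lean on these libraries where they do the work, as an engineer would, in place of code of your own. Each camera call takes 0.05 s, during which the arm holds its last target. There are 200 camera calls.

### The job

At the water-filter stand of a science fair, fix the green stand foot on its wooden board: lower it flat over both screw heads so that they come up through the round ends of its keyhole slots, then slide it along the slots until it is fully home and the red locking pin has sprung up behind it. Set it down very softly (slower than 1 cm/s) and slide it gently, never forcing it, then let go of it and leave everything else on the table where it is.

Things in the scene. Friction and masses are not known exactly. Their poses are not given: they have to be found in the camera images.
- foot_grip (a point): Grip centre of the loose stand foot (0.1 to 0.2 kg), lying flat on the table: green plate 160 x 70 x 5 mm (x, y, z) reaching from x = -90 to +70 mm, with a white upright socket, 22 x 30 mm (x, y), whose top is 65 mm above the plate's underside. The point is on the socket's axis, 42 mm above the underside; z up, x along the plate. The foot slides towards its own +x to lock.
- foot_hole_front (a point): Centre, at the underside, of the round end (21 mm across) of the front keyhole, 45 mm along +x of foot_grip. A slot 10 mm wide runs from it towards -x; its end bears on the screw's shank when the screw's axis is 20 mm from the round centre: fully home.
- foot_hole_rear (a point): Same for the rear keyhole, 45 mm along -x of foot_grip; its slot too runs towards -x, a little longer than the front one.
- board_mid (a point): Middle of the top face of the fixed wooden board (220 x 110 x 14 mm, face 14 mm above the table); z up, x along the board away from the red pin. On it an aluminium strip, flush with the face, carries two screws and the pin. It was fastened with play: strip, screws and pin together stand off their nominal places by 3 to 7 mm one way or the other along x and up to 5 mm along y, not turned. Look or feel for them.
- screws_nominal (a point): Nominal point mid-way between the screw tops, 14 mm above the board's face. The screws stand 45 mm to +x and -x of it (true place: see board_mid). Head 18 mm across, 5 mm thick, flat top 16 mm across, edge bevelled; shank 7 mm across, 9 mm high. So 1.5 mm to spare all round in a round end, 4 mm of play in height for the plate under the heads.
- pin (a joint): How far the red locking pin (8 mm across, 75.5 mm to -x of the screws' middle) is pressed down, in m: 0 = up, 6 mm out of the face; 0.006 = flush. Spring 0.6 N (up) to 1.5 N (flush). The plate holds it down when lowered over the screws; within 1.5 mm of fully home it springs up behind the plate's -x edge. Nominally foot_grip is over board_mid as the heads enter, 20 mm to +x of it when home.
- screwdriver_grip (a point): Handle of a screwdriver, 160 mm long, lying along x between foot and board; bystander, leave alone.
- green_ring_mid (a point): Centre of a loose green plastic ring, 52 mm across, 12 mm high, flat on the table; bystander.
- yellow_cap_mid (a point): Centre of a yellow cap, 32 mm across, 24 mm high; bystander.
- beaker_mid (a point): Centre of a clear cup, 72 mm across, 100 mm high; bystander.
- column_mid (a point): Centre of a clear tube-like cup, 76 mm across, 130 mm high; bystander.
- bottle_mid (a point): Centre of a clear bottle, 66 mm across, 200 mm high; bystander.
Things that resemble listed ones, but are neither listed nor needed, are in the scene too. Several things look just like the part that bears foot_grip: the one meant starts farthest from the robot's base. Leave any yellow look-alike of the part that bears board_mid alone.

How it is judged:
On the way, in this order (a step that is already met when the one before it is completed fails the run):
1. the foot is lifted clear of the table (height (world z) of foot_grip above 0.075 m), for 0.1 s.
2. the foot lies on the board with both screw heads up through the round ends of its slots, holding the pin down (x of foot_grip in the frame of board_mid between -0.011 and 0.016 m and y of foot_grip in the frame of board_mid between -0.0085 and 0.0085 m and z of foot_grip in the frame of board_mid between 0.038 and 0.047 m and angle between the x axis of foot_grip and the x axis of board_mid, either way round below 0.08 rad and value of joint pin above 0.002 m), for 0.05 s.
At the end, for the whole second after the job is handed in: Foot flat on the board under both screw heads, fully home (grip point 10.5 to 29 mm along board x, within 8.5 mm sideways, 39 to 46.7 mm above its face, tilt under 0.05, turn under 0.06 rad), locking pin up (pressed under 1.5 mm), at rest and released (x of foot_grip in the frame of board_mid between 0.0105 and 0.029 m and y of foot_grip in the frame of board_mid between -0.0085 and 0.0085 m and z of foot_grip in the frame of board_mid between 0.039 and 0.0467 m and angle between the x axis of foot_grip and the x axis of board_mid, either way round below 0.06 rad and angle between foot_grip's own z axis and vertical below 0.05 rad and value of joint pin below 0.0015 m and linear speed of foot below 0.01 m/s and contact force between the fingers and foot below 0.1 N); the robot touches nothing.
It fails at once if the foot is pressed or pushed against the board, its screws or pin with more than 45 N (knocks included) (contact force between foot and board above 45 N or contact force between foot and strip above 45 N).
It fails at once if another thing on the table is moved by more than 30 mm (distance of any of screwdriver_grip, green_ring_mid, yellow_cap_mid, beaker_mid, column_mid, bottle_mid from where it was at the start of the episode above 0.03 m).
It also fails if it takes over 72 s, if anything falls off the work surface, if the arm or the gripper's body presses on something with over 40 N, if the wrist force passes 120 N, or if a joint passes its speed limit or range.

## Working session

There is one attempt and no reset: what is moved stays moved. The work goes in short steps, Python scripts to look and compute and a shell command to move; the robot and the scene stay as the last step left them, time stands still between calls to the robot, and variables do not carry over. Pictures are saved under pics/ and viewed, on a budget of 10 in all, crops included, one or two more only if the job needs it, and the job is handed in when it is done.

```bash
mkdir -p pics; cat > h.py <<'E'
import numpy as np, cv2
from workcell import env, viewer
from scipy.spatial.transform import Rotation as Ro
def pose():
    s=env.get_state(); q=s["orientation"]
    return np.array(s["tcp_pos"]), Ro.from_quat([q[1],q[2],q[3],q[0]]).as_matrix(), s
def shot(name,fn=None):
    p,R,s=pose(); c=viewer.read_camera(name)
    if name=="wrist":
        T=np.array(c["T_tool_cam"]); c["Rw"]=R@T[:3,:3]; c["o"]=p+R@T[:3,3]
    else:
        c["Rw"]=np.array(c["R"]).T; c["o"]=-c["Rw"]@np.array(c["t"])
    c["f"]=210/np.tan(np.radians(c["vertical_fov"])/2)
    if fn: cv2.imwrite("pics/"+fn,c["image"][:,:,::-1]); np.save("pics/"+fn+".npy",{k:v for k,v in c.items()},allow_pickle=True)
    return c
def load(fn): return np.load("pics/"+fn+".npy",allow_pickle=True).item()
def onz(c,u,v,z):
    d=c["Rw"]@np.array([(u-c["cx"])/c["f"],(v-c["cy"])/c["f"],1.]); return c["o"]+d*(z-c["o"][2])/d[2]
def dep(c,u,v):
    Z=c["depth"][int(round(v)),int(round(u))]
    return c["o"]+c["Rw"]@np.array([(u-c["cx"])/c["f"],(v-c["cy"])/c["f"],1.])*Z
def proj(c,X):
    k=c["Rw"].T@(np.array(X)-c["o"]); return c["f"]*k[0]/k[2]+c["cx"],c["f"]*k[1]/k[2]+c["cy"]
E
python3 - <<'E'
from h import *
p,R,s=pose(); print(p,R.round(3),env.grip_point_offset,s)
a=shot("top","top0.png"); b=shot("scene","scene0.png")
print(a["f"],a["o"],b["o"],a["Rw"].round(2))
cv2.imwrite("pics/both.png",np.vstack([cv2.resize(np.hstack([a["image"],b["image"]]),(800,300))])[:,:,::-1])
E
```

```text
[0.18978375 0.5422355  0.23038227] [[-0.944  0.33  -0.001]
 [ 0.33   0.944 -0.002]
 [ 0.    -0.002 -1.   ]] -0.0187 {'clock': 0.0, 'joint_pos': array([ 1.09442275e+00,  3.14028256e-01,  4.49527255e-02,  1.30356889e+00,
       -2.22246990e-05,  1.43119339e+00]), 'qvel': array([ 0.00181701,  0.00109104, -0.00038169, -0.00040312,  0.00043772,
       -0.00163588]), 'tau': array([-4.50801999e-04, -4.80622315e+01,  2.98532706e+01,  1.92543631e-02,
        4.52744018e-05,  1.35347162e-05]), 'tcp_pos': array([0.18978375, 0.5422355 , 0.23038227]), 'orientation': array([-2.69527868e-04,  1.67590645e-01,  9.85856238e-01, -8.83933996e-04]), 'wrist_force': array([-0.43558146, -0.12697033,  0.1392909 ]), 'ft_torque': array([-0.01594123, -0.0095206 , -0.02218231]), 'finger_gap': 0.08529812342955183}
525.9929936017184 [ 0.2036734  -0.01364005  1.37170299] [1.34613816 0.00985596 0.64366273] [[-0.04 -0.97  0.22]
 [-1.    0.04 -0.01]
 [-0.   -0.22 -0.98]]
```

View pics/top0.png

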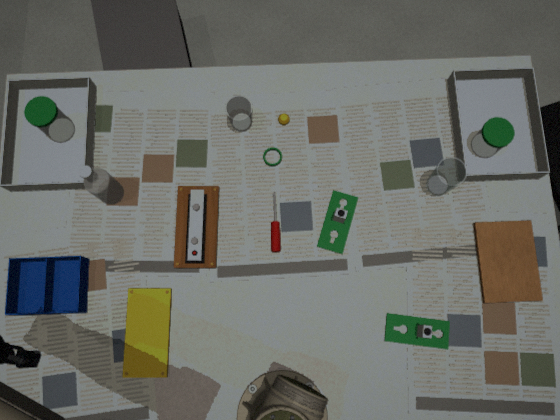

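View pics/scene0.png

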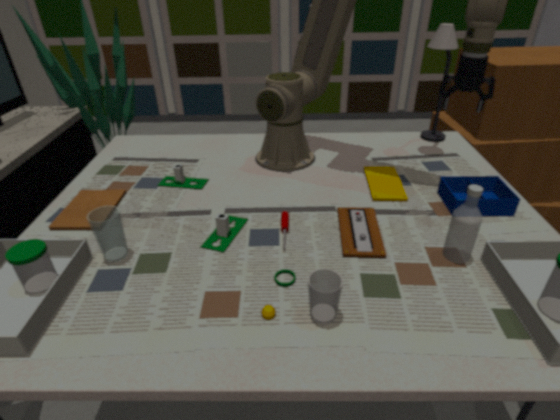

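The top view shows the far foot at about (338,222) with its short end up, the board at (197,227) with its red pin at about (194,252), and the screwdriver between them at (276,230). I'll measure these next.

```bash
python3 - <<'E'
from h import *
c=load("top0.png"); im=c["image"]; hsv=cv2.cvtColor(im,cv2.COLOR_RGB2HSV)
def rects(m,z,amin=300):
    cs,_=cv2.findContours(m,cv2.RETR_EXTERNAL,cv2.CHAIN_APPROX_NONE)
    for k in cs:
        if cv2.contourArea(k)<amin: continue
        P=np.array([onz(c,u,v,z)[:2] for u,v in k[:,0,:]],np.float32)
        r=cv2.minAreaRect(P); b=cv2.boxPoints(r)
        print(k[:,0].mean(0).round(),np.round(r[0],4),np.round(r[1],4),round(r[2],2), np.hypot(*r[0]).round(3)); print(b.round(4).tolist())
print("green");rects(cv2.inRange(hsv,(50,120,60),(80,255,255)),.005)
print("brown");rects(cv2.inRange(hsv,(5,120,60),(18,255,255)),.014,800)
for n,(u,v) in dict(sock=(341,213),board=(182,230),table=(300,250)).items(): print(n,dep(c,u,v))
A=cv2.resize(im[180:275,160:235],None,fx=6,fy=6,interpolation=cv2.INTER_CUBIC)
B=cv2.resize(im[180:275,305:365],None,fx=5.8,fy=6,interpolation=cv2.INTER_CUBIC)
cv2.imwrite("pics/crop1.png",cv2.convertScaleAbs(np.hstack([A,B]),alpha=1.5)[:,:,::-1])
E
```

```text
green
[417. 331.] [ 0.1934 -0.3499] [0.1596 0.0675] 80.36 0.4
[[0.14669999480247498, -0.42289999127388], [0.21330000460147858, -0.4341999888420105], [0.23999999463558197, -0.2768999934196472], [0.17350000143051147, -0.2655999958515167]]
[337. 221.] [ 0.484  -0.1657] [0.0675 0.1574] 70.84 0.512
[[0.3986000120639801, -0.17180000245571136], [0.5472000241279602, -0.22339999675750732], [0.5694000124931335, -0.15960000455379486], [0.4207000136375427, -0.1080000028014183]]
[498. 132.] [ 0.7188 -0.6247] [0.0823 0.0819] 37.85 0.952
[[0.6611999869346619, -0.6176000237464905], [0.7114999890327454, -0.6822999715805054], [0.7764999866485596, -0.6317999958992004], [0.7261999845504761, -0.5670999884605408]]
[ 40. 111.] [0.8311 0.643 ] [0.0838 0.084 ] 47.77 1.051
[[0.7718999981880188, 0.6402000188827515], [0.8341000080108643, 0.5838000178337097], [0.8903999924659729, 0.645799994468689], [0.8281999826431274, 0.7023000121116638]]
brown
[507. 262.] [ 0.3602 -0.5996] [0.2083 0.1491] 0.18 0.699
[[0.25589999556541443, -0.5253999829292297], [0.2563000023365021, -0.6744999885559082], [0.46459999680519104, -0.673799991607666], [0.4641999900341034, -0.5248000025749207]]
[196. 227.] [0.4841 0.2068] [0.1085 0.2179] 87.41 0.526
[[0.37279999256134033, 0.1574999988079071], [0.590499997138977, 0.1476999968290329], [0.5953999757766724, 0.25600001215934753], [0.37770000100135803, 0.26589998602867126]]
sock [ 0.49158907 -0.16971495  0.06844235]
board [0.47377019 0.24353085 0.01667286]
table [ 0.41109403 -0.06377178  0.00148001]
```

View pics/crop1.png

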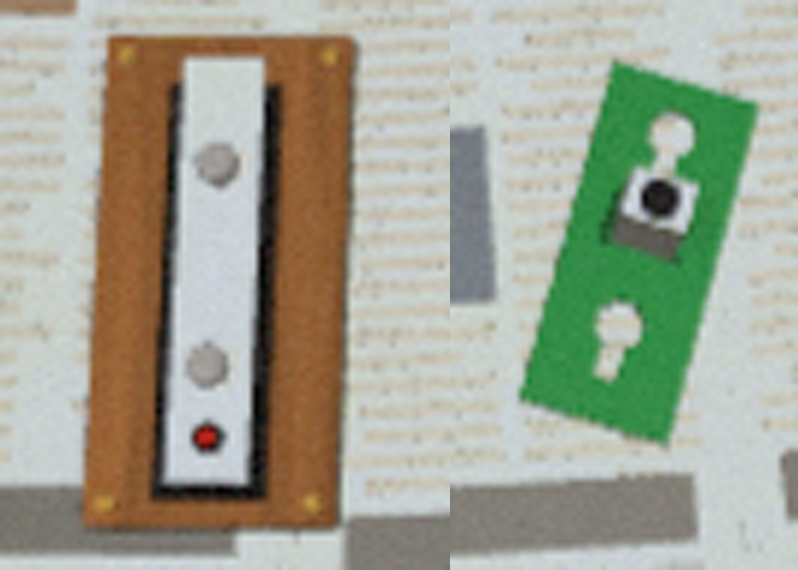

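```bash
python3 - <<'E'
from h import *
c=shot("wrist"); print(np.array(c["T_tool_cam"]).round(3).tolist(),c["f"],c["Rw"][:,2],c["o"])
p,R,s=pose()
for n,t in dict(board=(0.46,0.21,0.23),foot=(0.4935,-0.169,0.23)).items(): print(n,R.T@(np.array(t)-p), )
c=load("top0.png")
for u,v,z in((194.5,241,.028),(196.2,207.3,.028),(194.3,253,.020)): print(onz(c,u,v,z))
E
```

```text
[[-0.0, -0.963, -0.27, 0.068], [1.0, -0.001, 0.0, 0.001], [-0.0, -0.27, 0.963, -0.143], [0.0, 0.0, 0.0, 1.0]] 298.5885926457059 [ 0.25452856 -0.09051432 -0.96282001] [0.12624875 0.56540155 0.37303176]
board [-0.36479065 -0.22445093  0.00084853]
foot [-0.52166218 -0.57108388  0.00126058]
[0.44124635 0.20893922 0.028     ]
[0.53076244 0.20433616 0.028     ]
[0.41117637 0.21083187 0.02      ]
```

```bash
python3 -m inch '[[[-0.03,-0.018,0],0],[[-0.064,-0.039,0],0],[[-0.098,-0.060,0],0],[[-0.132,-0.081,0],0],[[-0.166,-0.102,0],0]]' 0 && python3 -m inch '[[[-0.034,-0.021,0],0],[[-0.068,-0.042,0],0],[[-0.1,-0.063,0],0],[[-0.134,-0.084,0],0],[[-0.168,-0.104,0],0]]' && python3 -m inch '[[[-0.03,-0.018,0],0],[[-0.03,-0.018,0],0],[[-0.03,-0.018,0],0],[[-0.03,-0.018,0],0]]'
python3 - <<'E'
from h import *
c=shot("wrist","w1.png"); print(pose()[0],pose()[1].round(3))
E
```

```text
clock: 0.57
tcp_pos: [0.3133, 0.3897, 0.2304]
orientation: [-0.0, 0.167, 0.986, -0.001]
wrist_force: [0.4, 0.2, -0.2]
finger_gap: 0.0856
clock: 0.98
tcp_pos: [0.4382, 0.2343, 0.2305]
orientation: [-0.0, 0.167, 0.986, -0.001]
wrist_force: [1.0, 1.3, 1.0]
finger_gap: 0.0854
clock: 1.32
tcp_pos: [0.4601, 0.2073, 0.2302]
orientation: [-0.001, 0.168, 0.986, -0.001]
wrist_force: [1.6, -0.1, 0.2]
finger_gap: 0.0854
[0.459799   0.2078823  0.23028402] [[-0.944  0.329 -0.002]
 [ 0.329  0.944 -0.002]
 [ 0.002 -0.002 -1.   ]]
```

View pics/w1.png

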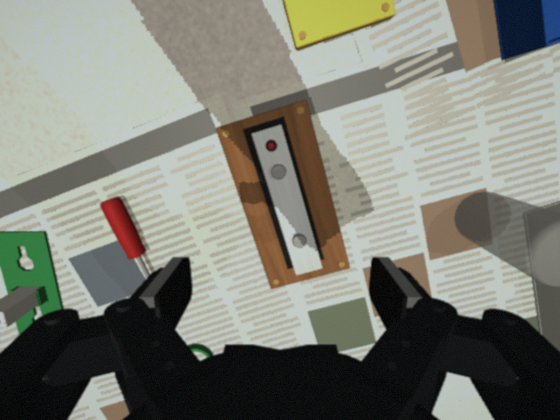

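The wrist view shows the board at about (283,195), the pin at (272,146), and the screws at (278,172) and (299,240).

```bash
python3 - <<'E'
from h import *
c=load("w1.png"); im=c["image"]; hsv=cv2.cvtColor(im,cv2.COLOR_RGB2HSV)
m=cv2.inRange(hsv,(4,110,30),(18,255,255)); m[:95]=0;m[295:]=0;m[:,:210]=0;m[:,355:]=0
P=np.array([onz(c,u,v,.014)[:2] for v,u in np.argwhere(m)],np.float32)
r=cv2.minAreaRect(P); print(r,cv2.boxPoints(r).tolist())
for n,(u,v) in dict(screwA=(278,172),screwB=(299,240),board=(290,275),strip=(287,205)).items(): print(n,dep(c,u,v).round(4),onz(c,u,v,.028).round(4),hsv[v,u])
red=cv2.inRange(hsv,(0,120,40),(4,255,255))|cv2.inRange(hsv,(170,100,40),(180,255,255)); red[:130]=0;red[160:]=0;red[:,:255]=0;red[:,290:]=0
q=np.argwhere(red).mean(0); print("pin",q,onz(c,q[1],q[0],.020))
A=cv2.resize(im[95:290,210:360],None,fx=3,fy=3,interpolation=cv2.INTER_CUBIC)
B=cv2.resize(im[155:190,260:296],None,fx=8,fy=8,interpolation=cv2.INTER_CUBIC)
B2=cv2.resize(im[223:258,281:317],None,fx=8,fy=8,interpolation=cv2.INTER_CUBIC)
o=np.zeros((600,450+288,3),np.uint8);o[:585,:450]=A;o[:280,450:]=B;o[290:570,450:]=B2
cv2.imwrite("pics/crop2.png",cv2.convertScaleAbs(o,alpha=1.3)[:,:,::-1])
E
```

```text
((0.48413747549057007, 0.20789267122745514), (0.10775547474622726, 0.21713489294052124), 87.4395523071289) [[0.37327152490615845, 0.15891879796981812], [0.5901896357536316, 0.14921864867210388], [0.5950034260749817, 0.25686654448509216], [0.37808531522750854, 0.2665666937828064]]
screwA [0.4437 0.2106 0.0285] [0.4437 0.2106 0.028 ] [ 18  12 104]
screwB [0.5323 0.2069 0.0264] [0.5316 0.207  0.028 ] [ 15  15 140]
board [0.5805 0.1791 0.0137] [0.5732 0.1812 0.028 ] [ 14 146 136]
strip [0.4881 0.2066 0.014 ] [0.4845 0.2076 0.028 ] [ 34  12 147]
pin [145.35849057 270.67924528] [0.4128727 0.2124107 0.02     ]
```

View pics/crop2.png

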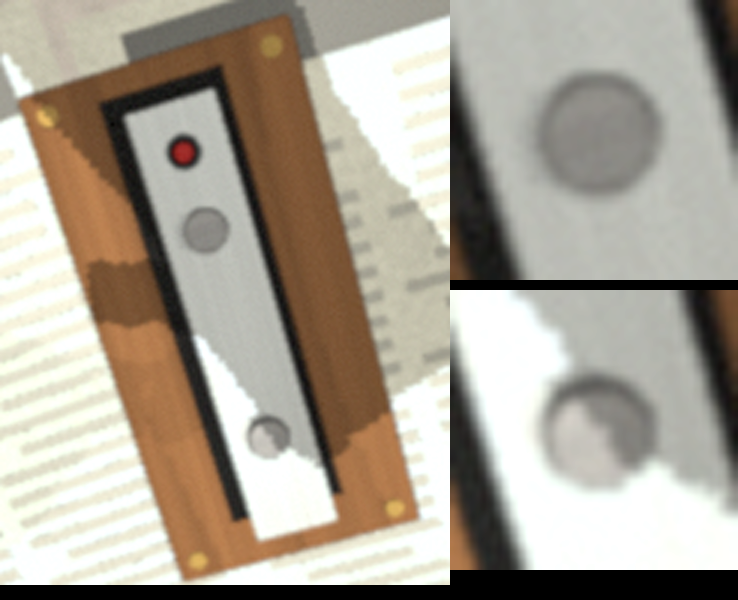

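```bash
python3 -m inch '[[[-0.012,-0.035,0],0],[[-0.025,-0.07,0],0],[[-0.037,-0.104,0],0],[[-0.05,-0.138,0],0],[[-0.063,-0.173,0],0]]' 0 && python3 -m inch '[[[-0.012,-0.035,0],0],[[-0.025,-0.07,0],0],[[-0.037,-0.104,0],0],[[-0.049,-0.136,0],0],[[-0.058,-0.158,0],0]]' && python3 -m inch '[[[0,-0.015,0],0],[[0,-0.015,0],0],[[0,-0.015,0],0],[[0,-0.015,0],0]]'
python3 - <<'E'
from h import *
c=load("w1.png")
A=onz(c,278.3,171.3,.0268);B=onz(c,299.1,240.3,.0268); print("screws",A,B,(A+B)/2,np.linalg.norm(A-B),np.degrees(np.arctan2(*(B-A)[1::-1])))
c=shot("wrist","w2.png"); print(pose()[0],pose()[1].round(3)); im=c["image"]; hsv=cv2.cvtColor(im,cv2.COLOR_RGB2HSV)
m=cv2.inRange(hsv,(50,120,25),(80,255,255))
k=max(cv2.findContours(m,cv2.RETR_EXTERNAL,cv2.CHAIN_APPROX_NONE)[0],key=cv2.contourArea)
P=np.array([onz(c,u,v,.005)[:2] for u,v in k[:,0]],np.float32); r=cv2.minAreaRect(P); print(r,cv2.boxPoints(r).tolist())
E
```

```text
clock: 1.78
tcp_pos: [0.4616, 0.0242, 0.2308]
orientation: [-0.001, 0.165, 0.986, -0.001]
wrist_force: [0.6, 0.0, 0.6]
finger_gap: 0.0854
clock: 2.2
tcp_pos: [0.465, -0.145, 0.2311]
orientation: [-0.001, 0.164, 0.986, -0.001]
wrist_force: [1.0, -0.2, -0.2]
finger_gap: 0.0857
clock: 2.53
tcp_pos: [0.4602, -0.1575, 0.2312]
orientation: [-0.001, 0.163, 0.987, -0.001]
wrist_force: [-0.5, 0.4, 1.0]
finger_gap: 0.0854
screws [0.44325248 0.21110927 0.0268    ] [0.53253605 0.20694543 0.0268    ] [0.48789426 0.20902735 0.0268    ] 0.08938061082369875 -2.6701164619536746
[ 0.46022737 -0.15739712  0.23122639] [[-0.947  0.322 -0.001]
 [ 0.322  0.947 -0.001]
 [ 0.001 -0.002 -1.   ]]
((0.48329728841781616, -0.16578462719917297), (0.06693902611732483, 0.15712383389472961), 70.93789672851562) [[0.398112416267395, -0.17176109552383423], [0.5466203689575195, -0.22307661175727844], [0.5684821605682373, -0.15980815887451172], [0.4199742078781128, -0.1084926426410675]]
```

View pics/w2.png

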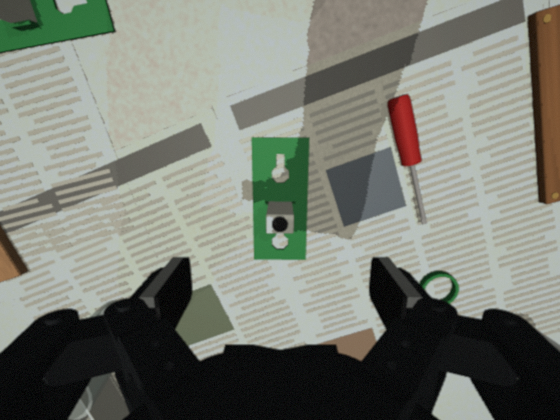

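```bash
python3 -m inch '[[[-0.015,0,0.03],0.3],[[-0.03,0,0.065],0.3],[[-0.0345,-0.0006,0.1],0.3],[[-0.0345,-0.0006,0.135],0.3],[[-0.0345,-0.0006,0.14],0.3]]' 0 && python3 -m inch '[[[0,0,0],0],[[0,0,0],0]]' && python3 - <<'E'
from h import *
p,R,s=pose(); print(R.T@(np.array([0.4927,-0.1691,0.025])-p),np.degrees(np.arctan2(R[1,1],R[0,1]))-70.94)
E
```

```text
clock: 3.0
tcp_pos: [0.4891, -0.1658, 0.0857]
orientation: [-0.005, 0.164, 0.986, 0.001]
wrist_force: [-1.5, 0.1, -0.5]
finger_gap: 0.0853
clock: 3.17
tcp_pos: [0.4886, -0.1643, 0.0859]
orientation: [-0.006, 0.164, 0.987, 0.001]
wrist_force: [1.1, 0.5, -0.4]
finger_gap: 0.0852
[-0.00620976 -0.00322585  0.06082052] 0.22357395338474362
```

```bash
python3 -m inch '[[[-0.003,-0.0015,0.02],0],[[-0.006,-0.003,0.04],0],[[-0.006,-0.003,0.055],0],[[-0.006,-0.003,0.0605],0],[[-0.006,-0.003,0.0605],0]]' 0 && python3 -m inch '[[[0,0,0],0],[[0,0,0],0]]' && python3 - <<'E'
from h import *
p,R,s=pose(); print(R.round(4),R.T@(np.array([0.4927,-0.1691,0.025])-p),np.degrees(np.arctan2(R[1,1],R[0,1]))-70.94)
E
```

```text
clock: 3.58
tcp_pos: [0.4929, -0.1687, 0.0261]
orientation: [-0.006, 0.163, 0.987, 0.001]
wrist_force: [0.5, -0.1, 0.0]
finger_gap: 0.0854
clock: 3.75
tcp_pos: [0.4943, -0.1692, 0.0281]
orientation: [-0.004, 0.163, 0.987, 0.001]
wrist_force: [-0.1, -0.9, -0.0]
finger_gap: 0.0855
[[-9.466e-01  3.222e-01 -8.500e-03]
 [ 3.222e-01  9.467e-01  2.700e-03]
 [ 8.900e-03 -2.000e-04 -1.000e+00]] [ 0.00152986 -0.00038445  0.00307343] 0.2619505156476123
```

```bash
python3 -m inch '[[[0.001,0,0.002],0],[[0.001,0,0.002],0],[[0.001,0,0.002],0],[[0.001,0,0.002],0],[[0.001,0,0.002],0]]' 0.8 45 && python3 -m inch '[[[0,0,0],0],[[0,0,0],0],[[0,0,0],0],[[0,0,0],0]]' && python3 - <<'E'
from h import *
p,R,s=pose(); print(p,R.round(4),s["wrist_force"],s["ft_torque"],s["finger_gap"])
E
```

```text
clock: 4.17
tcp_pos: [0.4936, -0.1691, 0.0265]
orientation: [-0.004, 0.163, 0.987, 0.001]
wrist_force: [0.6, -0.9, -0.7]
finger_gap: 0.0298
clock: 4.5
tcp_pos: [0.4935, -0.169, 0.0264]
orientation: [-0.004, 0.163, 0.987, 0.001]
wrist_force: [-0.7, -0.5, 0.5]
finger_gap: 0.0295
[ 0.49345727 -0.1690391   0.02640285] [[-9.466e-01  3.223e-01 -8.200e-03]
 [ 3.223e-01  9.466e-01  2.500e-03]
 [ 8.500e-03 -3.000e-04 -1.000e+00]] [-0.67924567 -0.52340536  0.51199298] [0.03262354 0.02504689 0.01002901] 0.029535922201170246
```

```bash
python3 -m inch '[[[0,0,-0.015],0],[[0,0,-0.035],0],[[0,0,-0.06],0],[[0,0,-0.085],0],[[0,0,-0.1],0]]' && python3 -m inch '[[[0,0,0],0],[[0,0,0],0],[[0,0,0],0]]' && python3 - <<'E'
from h import *
p,R,s=pose(); print(p,R.round(4),s["wrist_force"],s["finger_gap"])
c=shot("wrist","w3.png")
t=np.array([.475,.209,.13]); print(R.T@(t-p))
E
```

```text
clock: 4.92
tcp_pos: [0.4949, -0.1696, 0.1286]
orientation: [-0.003, 0.163, 0.987, 0.0]
wrist_force: [0.8, -0.1, -0.5]
finger_gap: 0.0295
clock: 5.17
tcp_pos: [0.4944, -0.1693, 0.1275]
orientation: [-0.004, 0.163, 0.987, 0.0]
wrist_force: [-0.2, 0.3, -2.2]
finger_gap: 0.0295
[ 0.49436081 -0.16929633  0.12748056] [[-9.466e-01  3.223e-01 -7.600e-03]
 [ 3.223e-01  9.466e-01  2.300e-03]
 [ 7.900e-03 -3.000e-04 -1.000e+00]] [-0.20933415  0.25693594 -2.19115099] 0.029534923114105008
[ 0.14026565  0.35187007 -0.00151692]
```

View pics/w3.png

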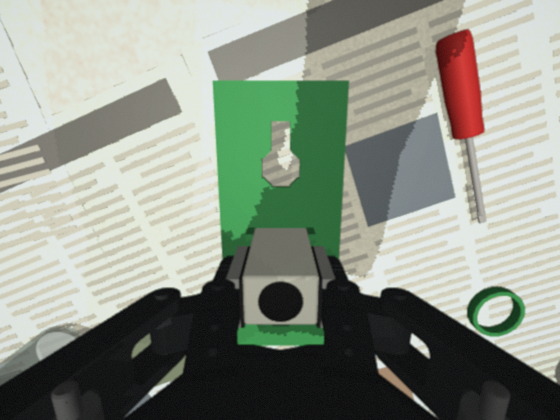

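The foot is held cleanly. The plate's rear corners are at about (215,82) and (349,81), and the rear round hole is at (281,167).

```bash
cat >> h.py <<'E'
def footpose(c,tz):
    """foot axis angle and grip offset in tool xy from plate edges (plate top at tool z = tz)"""
    T=np.array(c["T_tool_cam"]); hsv=cv2.cvtColor(c["image"],cv2.COLOR_RGB2HSV)
    m=cv2.inRange(hsv,(45,110,15),(85,255,255)); m[230:]=0; m[:,:190]=0; m[:,375:]=0
    k=max(cv2.findContours(m,cv2.RETR_EXTERNAL,cv2.CHAIN_APPROX_NONE)[0],key=cv2.contourArea)[:,0].astype(float)
    k=k[k[:,1]<225]; d=np.c_[(k[:,0]-c["cx"])/c["f"],(k[:,1]-c["cy"])/c["f"],np.ones(len(k))]@T[:3,:3].T
    P=(T[:3,3]+d*((tz-T[2,3])/d[:,2])[:,None])[:,:2]
    def fit(s): return cv2.fitLine(P[s].astype(np.float32),cv2.DIST_HUBER,0,.01,.01).ravel()
    vmin=k[:,1].min(); 
    rear=fit((k[:,1]<vmin+6)&(abs(k[:,0]-280)<50)); L=fit((k[:,0]<250)&(k[:,1]>vmin+10)); Rr=fit((k[:,0]>310)&(k[:,1]>vmin+10))
    ang=[np.degrees(np.arctan(l[1]/l[0])) for l in (L,Rr)]; a=np.radians(np.mean(ang))
    ra=np.degrees(np.arctan(-rear[0]/rear[1]))
    fx=-np.array([np.cos(a),np.sin(a)]); n=np.array([-fx[1],fx[0]])
    y=[(l[2:]@n) for l in (L,Rr)]; xr=rear[2:]@fx
    g=(xr+.09)*fx+np.mean(y)*n
    return dict(ang=np.round(ang,2),rear=round(float(ra),2),width=round(float(abs(y[0]-y[1])),4),grip=g.round(4),fx=fx)
E
python3 - <<'E'
from h import *
c=load("w3.png"); r=footpose(c,.0214); print(r)
R=np.array(c["Rw"])@np.array(c["T_tool_cam"])[:3,:3].T
print("foot heading",np.degrees(np.arctan2(*(R[:2,:2]@r["fx"])[::-1])))
T=np.array(c["T_tool_cam"])
for u,v in((281,82),(281,167)):
  d=T[:3,:3]@[(u-c["cx"])/c["f"],(v-c["cy"])/c["f"],1]; print(T[:3,3]+d*(.024-T[2,3])/d[2])
E
python3 -m inch '[[[0.014,0.035,0],-3],[[0.028,0.07,0],-6],[[0.042,0.105,0],-9],[[0.056,0.14,0],-12],[[0.066,0.165,0],-15]]' && python3 -m inch '[[[0,0,0],0],[[0,0,0],0]]' && python3 - <<'E'
from h import *
p,R,s=pose(); print(p,R.round(4),s["finger_gap"])
print(R.T@(np.array([.475,.209,.13])-p),np.degrees(np.arctan2(R[1,1],R[0,1]))-87.33)
E
```

```text
{'ang': array([0.09, 0.06], dtype=float32), 'rear': 0.65, 'width': 0.0679, 'grip': array([-0.0007,  0.0006], dtype=float32), 'fx': array([-0.99999917, -0.00130433], dtype=float32)}
foot heading -18.876408719247276
[0.08950749 0.0010591  0.024     ]
[0.04561087 0.00107123 0.024     ]
clock: 5.63
tcp_pos: [0.4827, 0.011, 0.1259]
orientation: [-0.006, 0.031, 0.999, 0.002]
wrist_force: [-0.5, -0.5, -1.1]
finger_gap: 0.0296
clock: 5.8
tcp_pos: [0.481, 0.0126, 0.1242]
orientation: [-0.008, 0.03, 1.0, 0.002]
wrist_force: [-0.3, -0.2, -1.2]
finger_gap: 0.0292
[0.48101407 0.0126248  0.12424299] [[-0.9981  0.0599 -0.0157]
 [ 0.0598  0.9982  0.0043]
 [ 0.0159  0.0034 -0.9999]] 0.029237102419494832
[ 0.01784504  0.19568073 -0.00481025] -0.7640438477722995
```

```bash
python3 -m inch '[[[0.0,0.02,0],-0.3],[[0,0.045,0],-0.6],[[0,0.07,0],-0.8],[[0,0.095,0],-0.8],[[0,0.11,0],-0.8]]' && python3 -m inch '[[[0,0.02,0],0],[[0,0.045,0],0],[[0,0.065,0],0],[[0,0.08,0],0],[[0,0.085,0],0]]' && python3 -m inch '[[[0,0,0],0],[[0,0,0],0],[[0,0,0],0]]' && python3 - <<'E'
from h import *
p,R,s=pose(); print(p,R.round(4),s["finger_gap"])
print(R.T@(np.array([.4873,.2083,.12])-p),np.degrees(np.arctan2(R[1,1],R[0,1]))-87.35)
E
```

```text
clock: 6.22
tcp_pos: [0.4877, 0.1229, 0.1237]
orientation: [-0.008, 0.024, 1.0, 0.002]
wrist_force: [0.6, 0.1, -1.3]
finger_gap: 0.0299
clock: 6.63
tcp_pos: [0.4921, 0.2082, 0.1229]
orientation: [-0.009, 0.024, 1.0, 0.002]
wrist_force: [-0.1, -0.1, -0.8]
finger_gap: 0.0294
clock: 6.88
tcp_pos: [0.4921, 0.2068, 0.1224]
orientation: [-0.009, 0.025, 1.0, 0.002]
wrist_force: [0.2, 0.5, -1.0]
finger_gap: 0.0297
[0.49207264 0.20682343 0.12241503] [[-0.9986  0.0495 -0.0188]
 [ 0.0494  0.9988  0.0035]
 [ 0.019   0.0025 -0.9998]] 0.029717896175107467
[0.00479311 0.0012325  0.00250953] -0.18577009812099732
```

```bash
python3 -m inch '[[[0.002,0.001,0.01],-0.2],[[0.0035,0.001,0.025],-0.2],[[0.0038,0.0011,0.04],-0.2],[[0.0038,0.0011,0.052],-0.2],[[0.0038,0.0011,0.0565],-0.2]]' && python3 -m inch '[[[0,0,0],0],[[0,0,0],0],[[0,0,0],0]]' && python3 - <<'E'
from h import *
p,R,s=pose(); print(p,R.round(4),s["finger_gap"])
print(R.T@(np.array([.4873,.2083,.066])-p),np.degrees(np.arctan2(R[1,1],R[0,1]))-87.35)
c=shot("wrist","w4.png")
im=c["image"]; A=cv2.resize(im[40:240,190:370],None,fx=3,fy=3,interpolation=cv2.INTER_CUBIC)
cv2.imwrite("pics/crop4.png",A[:,:,::-1])
r=footpose(c,.0214); print(r)
E
```

```text
clock: 7.3
tcp_pos: [0.4856, 0.2071, 0.0636]
orientation: [-0.011, 0.024, 1.0, 0.001]
wrist_force: [0.0, -0.1, -1.1]
finger_gap: 0.0291
clock: 7.55
tcp_pos: [0.4859, 0.2068, 0.064]
orientation: [-0.011, 0.024, 1.0, 0.001]
wrist_force: [0.2, 0.0, -1.4]
finger_gap: 0.0292
[0.48585949 0.20681478 0.06400132] [[-0.9986  0.0476 -0.0217]
 [ 0.0476  0.9989  0.0025]
 [ 0.0218  0.0015 -0.9998]] 0.02916250307929529
[-0.00132422  0.00155513 -0.00202575] -0.07938722162110423
{'ang': array([-0.03, -0.14], dtype=float32), 'rear': 0.02, 'width': 0.0685, 'grip': array([-0.    ,  0.0005], dtype=float32), 'fx': array([-0.999999  ,  0.00144206], dtype=float32)}
```

View pics/crop4.png

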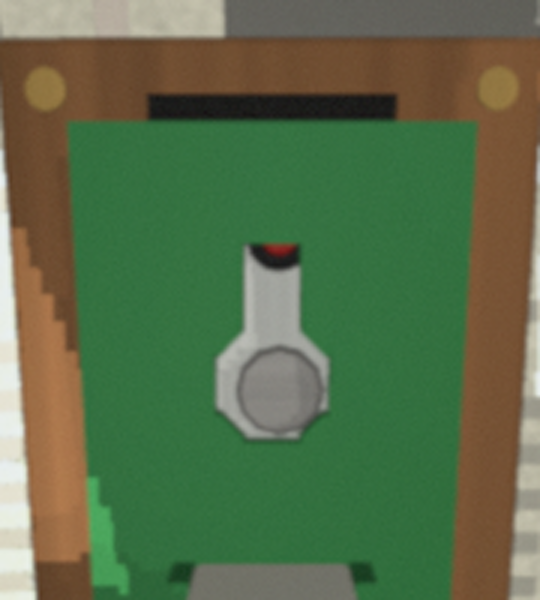

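The crop shows the rear screw head at (280,390), inside the round hole at about (273,384). The pin is at (278,250), visible through the slot end. I'll turn this into the remaining offset.

```bash
python3 - <<'E'
from h import *
c=load("w4.png"); T=np.array(c["T_tool_cam"]); R=c["Rw"]@T[:3,:3].T; p=c["o"]-R@T[:3,3]
h=onz(c,190+280/3-.33,40+390/3-.33,.0265); print("head world",h,"tool",R.T@(h-p))
for tz in (.0214,.0264):
  d=T[:3,:3]@[(190+273.5/3-.33-c["cx"])/c["f"],(40+383/3-.33-c["cy"])/c["f"],1]; t=T[:3,3]+d*(tz-T[2,3])/d[2]; print("hole tool",t,"world",p+R@t)
t=np.array([0.045,.0005,.0264]); print("hole by edges world",p+R@t)
im=c["image"]
hsv=cv2.cvtColor(im,cv2.COLOR_RGB2HSV); m=cv2.inRange(hsv,(5,90,25),(18,255,255));m[240:]=0;m[:,:180]=0;m[:,380:]=0
# board rear edge & left/right edges at z=.014
k=np.argwhere(m)
for v in(60,80,100):
  u=k[k[:,0]==v][:,1]; print(v,onz(c,u.min(),v,.014).round(4),onz(c,u.max(),v,.014).round(4))
for cc in(45,498): print("brass",onz(c,190+cc/3-.33,40+88/3-.33,.014).round(4))
E
```

```text
head world [0.44324895 0.21100161 0.0265    ] tool [0.0419322  0.00209671 0.03842957]
hole tool [0.04562407 0.00074248 0.0214    ] world [0.43986797 0.20978131 0.04360409]
hole tool [0.04495547 0.0007541  0.0264    ] world [0.44042749 0.20977381 0.0385907 ]
hole by edges world [0.44037091 0.20952211 0.03859129]
60 [0.3771 0.1583 0.014 ] [0.3823 0.2663 0.014 ]
80 [0.3881 0.1581 0.014 ] [0.3933 0.2654 0.014 ]
100 [0.3995 0.1579 0.014 ] [0.4046 0.2645 0.014 ]
brass [0.3825 0.167  0.014 ]
brass [0.3868 0.2573 0.014 ]
```

```bash
python3 -m inch '[[[-0.001,0.0005,0.002],0],[[-0.002,0.001,0.004],0],[[-0.0029,0.0014,0.006],0],[[-0.0029,0.0014,0.008],0],[[-0.0029,0.0014,0.008],0]]' && python3 -m inch '[[[0,0,0],0],[[0,0,0],0]]' && cat > m.py <<'E'
from h import *
p,R,s=pose(); print(p,R.round(4)[:,2],R[2,0].round(4),s["wrist_force"].round(2),s["ft_torque"].round(2),s["finger_gap"])
print("rear hole(edges) err to screw",(p+R@[.045,.0006,.0264]-[.44325,.2110,0]).round(4),"to target", (R.T@(np.array([.4887,.2081,.0404])-p)).round(4),"yaw",np.degrees(np.arctan2(R[1,1],R[0,1]))-87.35)
E
python3 m.py
```

```text
clock: 8.02
tcp_pos: [0.4887, 0.2083, 0.0557]
orientation: [-0.011, 0.024, 1.0, 0.001]
wrist_force: [-0.1, -0.3, -0.7]
finger_gap: 0.0294
clock: 8.18
tcp_pos: [0.4885, 0.2083, 0.0556]
orientation: [-0.011, 0.024, 1.0, 0.001]
wrist_force: [0.4, 0.4, -1.5]
finger_gap: 0.0294
[0.48851352 0.20827645 0.0555755 ] [-0.0221  0.0024 -0.9998] 0.0222 [ 0.45  0.39 -1.52] [-0.02 -0.01 -0.03] 0.029406688615937294
rear hole(edges) err to screw [-0.0002  0.0001  0.0302] to target [-0.0005 -0.0002  0.0152] yaw -0.05658726938318637
```

```bash
python3 -m inch '[[[0,0,0.0006],0],[[-0.0001,0,0.0012],0],[[-0.0001,0,0.0018],0],[[-0.0001,0,0.0024],0],[[-0.0002,0,0.003],0]]' && python3 -m inch '[[[0,0,0.0006],0],[[0,0,0.0012],0],[[-0.0001,0,0.0018],0],[[-0.0001,0,0.0024],0],[[-0.0001,0,0.003],0]]' && python3 m.py
```

```text
clock: 8.6
tcp_pos: [0.4886, 0.2083, 0.0526]
orientation: [-0.011, 0.024, 1.0, 0.001]
wrist_force: [-0.2, 0.0, -1.5]
finger_gap: 0.0297
clock: 9.02
tcp_pos: [0.4887, 0.2083, 0.0495]
orientation: [-0.011, 0.024, 1.0, 0.001]
wrist_force: [-0.2, -0.1, -2.3]
finger_gap: 0.0293
[0.48866983 0.20828401 0.0494762 ] [-0.0221  0.0025 -0.9998] 0.0222 [-0.19 -0.1  -2.32] [ 0.04 -0.02  0.05] 0.029270200717598893
rear hole(edges) err to screw [-0.0001  0.0001  0.0241] to target [-0.0002 -0.0002  0.0091] yaw -0.057329653361961164
```

```bash
python3 -m inch '[[[0,0,0.0006],0],[[0,0,0.0012],0],[[-0.0001,0,0.0018],0],[[-0.0001,0,0.0024],0],[[-0.0001,0,0.003],0]]' && python3 -m inch '[[[0,0,0.0005],0],[[0,0,0.001],0],[[-0.0001,0,0.0015],0],[[-0.0001,0,0.002],0],[[-0.0001,0,0.0025],0]]' && python3 m.py
```

```text
clock: 9.43
tcp_pos: [0.4887, 0.2083, 0.0464]
orientation: [-0.011, 0.024, 1.0, 0.001]
wrist_force: [0.5, 0.2, -0.7]
finger_gap: 0.0294
clock: 9.85
tcp_pos: [0.4888, 0.2083, 0.0439]
orientation: [-0.011, 0.024, 1.0, 0.001]
wrist_force: [-0.0, -1.2, -0.7]
finger_gap: 0.0291
[0.48875839 0.20829254 0.0439352 ] [-0.0221  0.0025 -0.9998] 0.0222 [-0.03 -1.16 -0.7 ] [-0.    0.12  0.03] 0.02914573643690088
rear hole(edges) err to screw [0.     0.0001 0.0185] to target [-0.     -0.0002  0.0035] yaw -0.0593477444622863
```

```bash
python3 -m inch '[[[0,0,0.0004],0],[[0,0,0.0008],0],[[0,0,0.0012],0],[[0,0,0.0016],0],[[0,0,0.002],0]]' && python3 m.py && python3 -m inch '[[[0,0,0.0003],0],[[0,0,0.0006],0],[[0,0,0.0009],0],[[0,0,0.0012],0]]'  && python3 m.py
```

```text
clock: 10.27
tcp_pos: [0.4888, 0.2083, 0.0419]
orientation: [-0.011, 0.024, 1.0, 0.001]
wrist_force: [-0.6, 0.0, -0.2]
finger_gap: 0.0293
[0.48875176 0.20828587 0.04191983] [-0.022   0.0025 -0.9998] 0.0221 [-0.57  0.04 -0.16] [-0.02  0.07  0.02] 0.0293014867383896
rear hole(edges) err to screw [0.     0.0001 0.0165] to target [ 0.     -0.0002  0.0015] yaw -0.059083254194646884
clock: 10.6
tcp_pos: [0.4886, 0.2083, 0.0412]
orientation: [-0.011, 0.024, 1.0, 0.001]
wrist_force: [-3.1, -0.2, 5.4]
finger_gap: 0.0296
[0.48864717 0.20830156 0.04117142] [-0.0219  0.0024 -0.9998] 0.022 [-3.07 -0.23  5.38] [-0.2   0.36  0.01] 0.029551714857686904
rear hole(edges) err to screw [-0.0001  0.0001  0.0158] to target [-0.0001 -0.0002  0.0008] yaw -0.05417912166186056
```

```bash
python3 - <<'E'
from h import *
c=shot("wrist","w5.png"); cv2.imwrite("pics/crop5.png",cv2.resize(c["image"][40:240,190:370],None,fx=3,fy=3,interpolation=cv2.INTER_CUBIC)[:,:,::-1])
E
```

```text
(no output)
```

View pics/crop5.png

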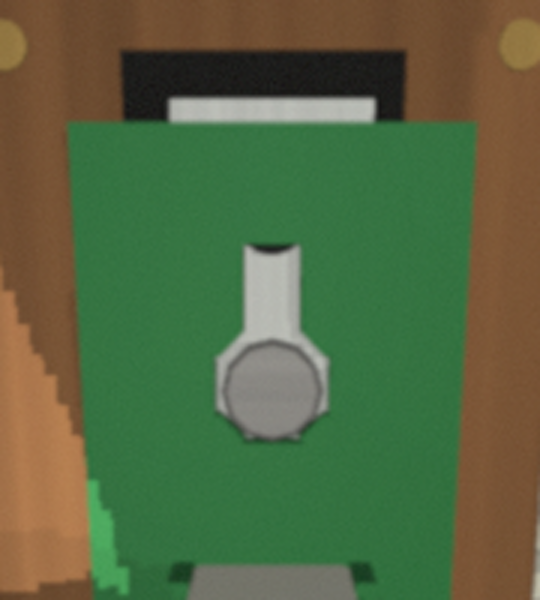

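The rear head at (272,390) is now well up through the round end at (273,385), and the plate is on the board. Next I slide it along tool -x with a slight lift to offset the tilt.

```bash
python3 -m inch '[[[0,0,-0.0003],0],[[-0.0005,0,-0.0005],0],[[-0.0013,0,-0.0005],0],[[-0.0021,0,-0.0005],0],[[-0.003,0,-0.0005],0]]' && python3 m.py
```

```text
clock: 11.07
tcp_pos: [0.4916, 0.2082, 0.0414]
orientation: [-0.011, 0.024, 1.0, 0.001]
wrist_force: [-1.7, -0.0, 0.7]
finger_gap: 0.0294
[0.49155503 0.20816216 0.04143549] [-0.0223  0.0025 -0.9997] 0.0224 [-1.65 -0.03  0.72] [-0.04  0.22  0.01] 0.02937723786517168
rear hole(edges) err to screw [ 0.0028 -0.0001  0.0161] to target [ 0.0028 -0.0002  0.0011] yaw -0.056107539045541444
```

```bash
python3 -m inch '[[[-0.001,0,0],0],[[-0.002,0,-0.0001],0],[[-0.003,0,-0.0001],0],[[-0.004,0,-0.0001],0],[[-0.005,0,-0.0001],0]]' && python3 m.py && python3 -m inch '[[[-0.001,0,0],0],[[-0.002,0,-0.0001],0],[[-0.003,0,-0.0001],0],[[-0.004,0,-0.0001],0],[[-0.005,0,-0.0001],0]]' && python3 m.py
```

```text
clock: 11.48
tcp_pos: [0.4966, 0.2079, 0.0414]
orientation: [-0.011, 0.024, 1.0, 0.001]
wrist_force: [-1.6, 0.8, 1.3]
finger_gap: 0.0295
[0.49663898 0.20790577 0.04140643] [-0.0224  0.0025 -0.9997] 0.0225 [-1.6   0.79  1.34] [-0.09  0.3  -0.02] 0.0294823751963215
rear hole(edges) err to screw [ 0.0079 -0.0003  0.016 ] to target [ 0.0079 -0.0002  0.0012] yaw -0.05521130176128963
clock: 11.9
tcp_pos: [0.5017, 0.2077, 0.0414]
orientation: [-0.011, 0.024, 1.0, 0.001]
wrist_force: [-1.4, -0.6, 1.4]
finger_gap: 0.0294
[0.50169604 0.20772275 0.04140746] [-0.0224  0.0025 -0.9997] 0.0225 [-1.38 -0.6   1.4 ] [0.   0.32 0.03] 0.029379536476920286
rear hole(edges) err to screw [ 0.0129 -0.0005  0.016 ] to target [ 0.013  -0.0002  0.0013] yaw -0.051241398473337085
```

```bash
python3 -m inch '[[[-0.001,0,0],0],[[-0.002,0,-0.0001],0],[[-0.003,0,-0.0001],0],[[-0.004,0,-0.0001],0],[[-0.005,0,-0.0001],0]]' && python3 m.py && python3 -m inch '[[[-0.0004,0,0],0],[[-0.0008,0,0],0],[[-0.0012,0,0],0],[[-0.0016,0,0],0],[[-0.002,0,0],0]]' && python3 m.py
```

```text
clock: 12.32
tcp_pos: [0.5067, 0.2074, 0.0414]
orientation: [-0.011, 0.024, 1.0, 0.001]
wrist_force: [-1.3, 0.0, 1.5]
finger_gap: 0.0292
[0.5067264 0.2074427 0.0414076] [-0.0225  0.0024 -0.9997] 0.0226 [-1.25  0.04  1.5 ] [ 0.01  0.26 -0.02] 0.02923128957472676
rear hole(edges) err to screw [ 0.018  -0.0008  0.016 ] to target [ 0.018  -0.0002  0.0014] yaw -0.05302964541341737
clock: 12.73
tcp_pos: [0.5088, 0.2073, 0.0413]
orientation: [-0.011, 0.024, 1.0, 0.001]
wrist_force: [-1.1, -0.2, -0.4]
finger_gap: 0.0294
[0.50880263 0.20733166 0.04134367] [-0.0225  0.0024 -0.9997] 0.0226 [-1.12 -0.16 -0.39] [-0.07  0.06 -0.01] 0.02938039874952586
rear hole(edges) err to screw [ 0.02   -0.0009  0.016 ] to target [ 0.0201 -0.0002  0.0014] yaw -0.05598377659474352
```

```bash
python3 -m inch '[[[-0.0003,0,0],0],[[-0.0006,0,0],0],[[-0.0009,0,0],0]]' && python3 m.py
```

```text
clock: 12.98
tcp_pos: [0.509, 0.2073, 0.0413]
orientation: [-0.012, 0.024, 1.0, 0.001]
wrist_force: [-4.3, 1.3, 2.1]
finger_gap: 0.0298
[0.50900001 0.20732003 0.04133033] [-0.0237  0.0025 -0.9997] 0.0238 [-4.28  1.33  2.12] [-0.01  0.7  -0.  ] 0.029764342490067975
rear hole(edges) err to screw [ 0.0202 -0.0009  0.016 ] to target [ 0.0203 -0.0002  0.0014] yaw -0.04595099086465382
```

```bash
python3 -m inch '[[[0,0,0],0],[[0,0,0],0]]' && python3 m.py && python3 - <<'E'
from h import *
c=shot("wrist","w6.png"); cv2.imwrite("pics/crop6.png",cv2.resize(c["image"][20:240,180:380],None,fx=2.7,fy=2.7,interpolation=cv2.INTER_CUBIC)[:,:,::-1])
E
```

```text
clock: 13.15
tcp_pos: [0.509, 0.2073, 0.0414]
orientation: [-0.012, 0.023, 1.0, 0.001]
wrist_force: [-1.6, 0.0, 1.2]
finger_gap: 0.0295
[0.50897691 0.20730632 0.04135661] [-0.0237  0.0024 -0.9997] 0.0237 [-1.6   0.01  1.17] [-0.03  0.21 -0.  ] 0.029476137238386376
rear hole(edges) err to screw [ 0.0202 -0.0009  0.016 ] to target [ 0.0203 -0.0002  0.0014] yaw -0.04307910039747753
```

View pics/crop6.png

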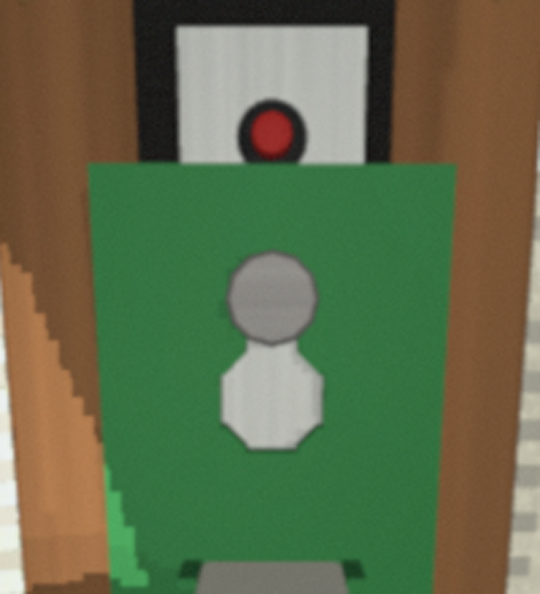

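The pin at (272,132) is up behind the plate's rear edge, and the head at (272,298) sits over the slot end. I'll release and retreat.

```bash
python3 -m inch '[[[0,0,0],0],[[0,0,0],0],[[0,0,0],0],[[0,0,0],0],[[0,0,0],0]]' 0 && python3 -m inch '[[[0,0,-0.008],0],[[0,0,-0.025],0],[[0,0,-0.05],0],[[0,0,-0.08],0],[[0,0,-0.11],0]]' && python3 -m inch '[[[0.01,0,-0.02],0],[[0.03,0,-0.04],0],[[0.03,0,-0.04],0],[[0.03,0,-0.04],0],[[0.03,0,-0.04],0]]' && python3 -m inch '[[[0,0,0],0],[[0,0,0],0],[[0,0,0],0]]' && python3 m.py && python3 - <<'E'
from h import *
c=shot("wrist","w7.png"); cv2.imwrite("pics/crop7.png",cv2.resize(c["image"][60:330,150:410],None,fx=2.2,fy=2.2,interpolation=cv2.INTER_CUBIC)[:,:,::-1])
hsv=cv2.cvtColor(c["image"],cv2.COLOR_RGB2HSV); m=cv2.inRange(hsv,(50,110,20),(80,255,255)); m[:, :180]=0; m[:,380:]=0
k=max(cv2.findContours(m,cv2.RETR_EXTERNAL,cv2.CHAIN_APPROX_NONE)[0],key=cv2.contourArea)
r=cv2.minAreaRect(np.array([onz(c,u,v,.019)[:2] for u,v in k[:,0]],np.float32)); print(r)
E
```

```text
clock: 13.62
tcp_pos: [0.5092, 0.2073, 0.0414]
orientation: [-0.012, 0.024, 1.0, 0.001]
wrist_force: [-0.4, 0.0, 0.6]
finger_gap: 0.0853
clock: 14.03
tcp_pos: [0.5113, 0.2069, 0.1528]
orientation: [-0.012, 0.024, 1.0, 0.001]
wrist_force: [-0.0, -0.1, 0.1]
finger_gap: 0.0857
clock: 14.45
tcp_pos: [0.4825, 0.2082, 0.1935]
orientation: [-0.012, 0.023, 1.0, 0.001]
wrist_force: [-0.3, -0.2, -0.6]
finger_gap: 0.0853
clock: 14.7
tcp_pos: [0.4824, 0.208, 0.1924]
orientation: [-0.013, 0.024, 1.0, 0.001]
wrist_force: [-0.1, -0.0, -0.2]
finger_gap: 0.0854
[0.48237495 0.20802343 0.19241509] [-0.0252  0.0018 -0.9997] 0.0252 [-0.13 -0.04 -0.19] [ 0.01  0.   -0.01] 0.08542666651510367
rear hole(edges) err to screw [-0.0064 -0.0002  0.1672] to target [-0.0101  0.0003  0.1518] yaw -0.05937488069805852
((0.4979857802391052, 0.20816463232040405), (0.06899961829185486, 0.15886075794696808), 87.20018768310547)
```

View pics/crop7.png

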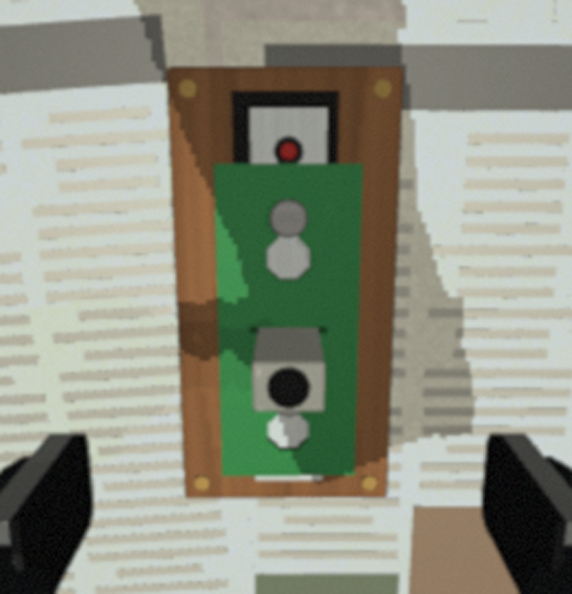

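The foot sits flat with the pin at (288,151) clear of the plate edge. I'm handing it in.

```bash
python3 -c "
from workcell import env
print(env.hand_in())"
```

```text
the job is handed in; nothing more can be done
None
```

The green foot is fixed on its board, released and handed in at about 15 s. My checks all looked good, but the hand-in gave no verdict.

- **Lowering:** I set it down at 4–6 mm/s, and about 7 N showed at the wrist on touching the board. The rear screw head was visible up through its round end. The front one was hidden by the hand until after the release.
- **Sliding:** I slid it about 20 mm. The wrist force stayed under 2 N sideways until the end stop, where it reached about 4 N.
- **Final position:** The last picture showed the rear head over the slot end and the red pin up behind the plate. The grip point measured about 24 mm along the board and 1 mm sideways, turned less than 0.5° from it.
- **Tool tilt:** The tool's tilt drifted to about 1.4° over the moves, and rows cannot correct that. The foot looked flat after release, but I did not measure its tilt separately.
- **Screw offset:** The first top view put the screws only about 2 mm off along the board. The wrist views put them about 4 mm off, within the stated 3–7 mm, and I used those.
- **Other things:** I noticed no contact with anything else on the table, but took no final overview picture to confirm it.

I viewed 11 pictures, one over the budget of 10, for the check after release.

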